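# Eject the used pipette tip into the discard cup

## Task

Swing the stand's arm round until the used tip on the clamped pipette hangs over the open discard cup, then press the pipette's button straight down, through its soft first stop to the firm second stop, so that the tip is ejected into the cup, and let the button come all the way back up. Press by feel and do not force the button once it is on the second stop; do not touch the used tip. Leave the cup, the lidded jar, the amber bottle and the tip box where they stand.

Things in the scene. Friction and masses are not known exactly. Their poses are not given: they have to be found in the camera images.
- stand: Bolted grey T-foot stand with an upright steel rod 13 mm thick, 249 mm tall. Origin: on the rod's axis at bench level; x points along the T's long foot, away from the robot, z up. An aluminium arm turns about the rod's axis (stiff friction, about 3 N of sideways push at bar_mid; it stays where it is left, free over at least 70 degrees either side of the start).
- bar_mid (a point): Point on the arm's level aluminium bar, 85 mm from the rod's axis, at mid-height of the bar. The bar is 12 mm wide and 20 mm tall, bare from 20 to 145 mm from the rod's axis, and can be pinched from above or pushed from the side. Site x points along the bar from the rod to the pipette, z up.
- pipette_top (a point): Centre of the top face of the white pipette's handle (33 mm thick), on the pipette's upright axis, 180 mm from the rod's axis and 100 mm above bar_mid. The round grey button (21 mm wide, flat top) stands on a thin stem above it, on the same axis: its top is 24 to 36 mm above this point, depending on the volume that is set (not measured).
- button (a joint): Travel of the button down its soft stroke, in m: 0 up, 0.010 on the first stop. A light spring: 1.5 N to start it, 4 N at the first stop.
- blowout (a joint): Further travel of the button past the first stop, in m: 0 until the push exceeds about 7 N, then up to 0.005 on the firm second stop, reached at about 11 to 13 N, where the movement ends hard. It drives the white ejector sleeve above the tip, which pushes the tip off in the last millimetre. Springs bring both strokes back to 0. More than 24 N on the button is forcing it.
- tip_mid (a point): Middle of the used tip, a loose pale plastic cone 55 mm long, 11 mm wide at the top, that hangs point down from the pipette's lower end, on the pipette's axis: its middle is 93 mm below bar_mid. Its point hangs 14 mm or more above the cup's rim.
- cup_rim (a point): Centre of the mouth of the open glass discard cup, 48 mm above the bench; the cup is round, 62 mm wide outside, 56 mm inside, 48 mm tall, loose, and stands on one side of the T's foot, under the path of the tip (within 12 mm of it).
- jar_mid (a point): Middle of the closed white jar with a ribbed screw lid, 64 mm wide, 43 mm tall, that stands on the other side of the foot. Not to be disturbed.
- bottle_mid (a point): Middle of the amber reagent bottle with white cap, 64 mm wide, 125 mm tall. Not to be disturbed.
- box_mid (a point): Middle of the closed tip box, 87 x 122 mm, 62 mm tall. Not to be disturbed.
Things that resemble listed ones, but are neither listed nor needed, are in the scene too. What is shaped like the part that bears cup_rim but red is not meant.

How it is judged (in metres and radians):
On the way, in this order (a step that is already met when the one before it is completed fails the run):
1. the arm has been swung so that the used tip, still on the pipette, hangs over the mouth of the open cup (horizontal distance between tip_mid and cup_rim below 0.02 m and height (world z) of tip_mid above 0.08 m), for 0.2 s.
2. the button is pressed through the first stop to the second stop (value of joint button above 0.009 m and value of joint blowout above 0.0042 m), for 0.1 s.
At the end, for the whole second after the job is handed in: The used tip lies in the cup and is at rest; the button is fully up again (both strokes within 1 mm of 0); the cup stands upright within 20 mm of where it was; jar, bottle and tip box are not shifted by more than 20 mm (horizontal distance between tip_mid and cup_rim below 0.03 m and height (world z) of tip_mid below 0.05 m and linear speed of tip below 0.03 m/s and value of joint button below 0.001 m and value of joint blowout below 0.0008 m and distance of cup_rim from where it was at the start of the episode below 0.02 m and angle between cup_rim's own z axis and vertical below 0.1 rad); the robot touches nothing.
It fails at once if the button is forced: more than 24 N on it (contact force between button and anything else above 24 N).
It fails at once if the robot touches the used tip (contact force between tip and the fingers above 0.2 N or contact force between tip and the arm above 0.2 N).
It fails at once if the cup, the lidded jar, the amber bottle or the tip box is shifted by more than 20 mm or tipped over (distance of any of cup_rim, jar_mid, bottle_mid, box_mid from where it was at the start of the episode above 0.02 m).
It also fails if it takes over 48 s, if anything falls off the work surface, if the arm or the gripper's body presses on something with over 40 N, if the wrist force passes 120 N, or if a joint passes its speed limit or range.

## Robot

A 6-joint arm with a two-finger parallel gripper is mounted at the origin on the work surface. World frame = base frame: x ahead of the robot, y to its left, z up, the work surface at z = 0. Lengths are in mm, angles in rad, forces in N, time in s.
With the tool pointing down it reaches from about 400 to 925 mm from the base axis. Payload 12.5 kg.
Tool frame: the origin (TCP) lies on the front face of the gripper's body, between the roots of the fingers; the fingertips stand 78 mm ahead of it and the grasp point (between the pads) lies 59 mm ahead of it (env.nose_length is the distance from the TCP to the fingertips, in mm); z points along the fingers, y is the line along which they close (so a half turn about z gives the same grasp; the last joint's range is limited). The gripper opens to 95 mm and grips with 3 to 60 N. Pads are 20 mm wide; open, the fingers measure 119 mm over their backs; the gripper's body (75 mm by 180 mm) begins 59 mm behind the grasp point.
Start: joints at [-1.445, 0.491, 1.559, -0, 1.092, -0.106], TCP at [143.602, -608.29, 292.261] pointing down, gripper open.
Joint ranges: [-3.1, 3.1], [-0.84, 2.19], [0.05, 2.79], [-1.13, 4.28], [0.06, 2.93], [-2.69, 2.69]. Speed limits (rad/s): [2.22, 2.22, 2.79, 3.14, 3.14, 3.14].

## Interface

Orientations are given as [roll, pitch, yaw] about the fixed x, y, z axes, in that order (R = Rz(yaw) Ry(pitch) Rx(roll)).
In Python, from cell import env gives the robot as it stands.
- The arm moves only by the tool jog_arm, never from a script. Its argument "motion" is a list of rows, each a list of 7 numbers: the turn, a rotation vector about the tool's x, y, z in degrees, then the shift along the tool's x, y, z in mm, then the finger opening in mm, from 0 to 95.1. In form: [[wx, wy, wz, x, y, z, hand], ...]. A call has 1 to 10 rows; each row shifts and turns the commanded pose from where the row before left it, along the tool's axes as they then stand; what a row does not reach is not made up. A row lasts 1/8 s, in which the tool goes at most 62.5 mm and 10.7 degrees, less where a joint would pass 70% of its speed; a pose out of reach is approached as far as the arm can. A call is refused whole if a number of a shift passes 62.5 or a number of a turn 10.7, either way. A call with a gripper value outside its range is refused whole. The fingers move at their own pace and stop on an object; the grip force is fixed at half the most. Time passes only in rows, so rows that do not move let the fingers close. It gives the time, the measured TCP pose, the force, the opening and the grip force at its end, in the units of the state.
- env.state(): the state, without advancing time (a new reading comes with each control period).
- env.read_camera(name): name is "scene" or "top" or "wrist"; returns a dict with "color" (384x512x3 uint8, red, green, blue), "z_map" (384x512 float32, mm along the optical axis (not along the pixel's ray), 0 where there is no reading), "camera_matrix" (3x3 intrinsics, pixels), "k1" (the pictures are not rectified: a ray, as slopes to the right and down, at radius r is drawn at 1 + k1 r^2 times it, then the intrinsics apply), "world_to_cam" (4x4, takes a point from world to camera coordinates). Camera axes: x right, y up, looking along -z (the intrinsics and any distortion apply to the point x, -y, -z); pixel columns grow to the right and rows downward; lengths in mm; the calibration is good to about 2 mm. A picture is of the moment at which its call begins.
- env.job_done(): hands the job in; it is judged then, once.
Trained networks look in the newest picture that a camera, given by its name, has taken for a name from the list of things; names that differ only in an ending like _2 or _b are one class to them, and where a whole thing is asked for, a point or a joint stands for the part that bears it (a point fixed in the world has none). Each returns a list of dicts, best first, with "score" (0 to 1); they miss things now and then, are a little off and sometimes report something else, mostly with a low value. They report only what shows in the picture. A call takes as long as a camera call. They do not tell look-alikes from the thing itself.
- env.recognise(camera, thing): "location" ([column, row] in pixels, amid what is visible of it).
The state is a dict: "t": time; "joints": joint angles; "qvel": joint speeds; "tau": joint torques, N m; "eef_pos": TCP position; "tcp_rot": TCP orientation; "ft_force": force on the tool from outside, world axes, zero at the start; "moment": the same for the moment, N m; "opening": opening from 0.0 (shut) to 1.0 (fully open); "grip_force": force on a finger pad.
Only numpy, scipy, OpenCV 4.12 (cv2) and the standard library are available. Lean on these libraries where they do the work, as an engineer would, in place of code of your own. Each camera call takes 0.05 s, during which the arm holds its last target. There are 200 camera calls.

## Working session

There is one attempt and no reset: what is moved stays moved. The work goes in short steps, Python scripts to look and compute and a tool call to move; the robot and the scene stay as the last step left them, time stands still between calls to the robot, and variables do not carry over. Pictures are saved under pics/ and viewed, at most 10 in all, crops included, and the job is handed in when it is done.

Besides the shell and the picture viewer there is one more tool, called after "Request:" as name(argument=value, ...) on one line, values as JSON. jog_arm: Moves the arm, as the interface text tells. Its arguments: {"type":"object","properties":{"motion":{"type":"array"}},"required":["motion"]}

```bash
mkdir -p pics
cat > h.py <<'E'
import numpy as np, cv2
from cell import env
def shot(n):
    return env.read_camera(n)
def world(c,u,v,z=None,win=2):
    K=np.array(c["camera_matrix"]);k=c["k1"]
    p=np.array([(u-K[0,2])/K[0,0],(v-K[1,2])/K[1,1]]);q=p.copy()
    for _ in range(20): q=p/(1+k*(q@q))
    T=np.linalg.inv(np.array(c["world_to_cam"]))
    d=T[:3,:3]@np.array([q[0],-q[1],-1]); o=T[:3,3]
    if z is None:
        a=c["z_map"][int(v)-win:int(v)+win+1,int(u)-win:int(u)+win+1];a=a[a>0]
        return o+d*np.median(a) if a.size else None
    return o+d*(z-o[2])/d[2]
def pix(c,P):
    K=np.array(c["camera_matrix"]);X=np.array(c["world_to_cam"])@np.append(P,1)
    q=np.array([X[0],-X[1]])/-X[2];q=q*(1+c["k1"]*(q@q))
    return q*[K[0,0],K[1,1]]+K[:2,2]
E
python3 - <<'E'
from h import *
ims=[]
for n in ("top","scene"):
    c=shot(n); im=c["color"][...,::-1].copy()
    cv2.imwrite(f"pics/{n}1.png",cv2.resize(im,None,fx=1.5,fy=1.5))
    for t in ("stand","bar_mid","pipette_top","button","tip_mid","cup_rim","jar_mid","bottle_mid","box_mid"):
        for r in env.recognise(n,t)[:3]:
            u,v=r["location"]; w=world(c,u,v)
            print(n,t,round(r["score"],2),np.round([u,v]),None if w is None else np.round(w))
s=env.state();print(s)
E
```

```text
top stand 0.89 [258. 235.] [394. -29. 211.]
top stand 0.28 [273. 168.] [578. -65. 326.]
top bar_mid 0.75 [268. 185.] [552. -57. 205.]
top pipette_top 0.72 [269. 190.] [535. -61. 203.]
top cup_rim 0.81 [278. 157.] [689. -98.   6.]
top cup_rim 0.74 [307. 168.] [ 653. -210.    5.]
top cup_rim 0.61 [294. 199.] [ 534. -160.    5.]
top jar_mid 0.78 [228. 194.] [541.  80.  42.]
top bottle_mid 0.53 [353. 194.] [ 544. -354.   92.]
top bottle_mid 0.34 [138. 182.] [572. 396.  61.]
top bottle_mid 0.24 [266. 184.] [555. -52. 205.]
top box_mid 0.89 [136. 180.] [576. 403.  62.]
top box_mid 0.2 [268. 185.] [551. -56. 205.]
scene stand 0.92 [220. 230.] [423. -54.  14.]
scene bar_mid 0.65 [242. 193.] [586. -84. 257.]
scene bar_mid 0.55 [142. 293.] [ 581. -378.   85.]
scene bar_mid 0.5 [241. 167.] [578. -78. 325.]
scene pipette_top 0.83 [242. 194.] [587. -84. 255.]
scene pipette_top 0.41 [211. 260.] [ 517. -149.    8.]
scene cup_rim 0.81 [210. 260.] [ 516. -150.    8.]
scene cup_rim 0.6 [219. 293.] [ 632. -197.    5.]
scene cup_rim 0.56 [261. 279.] [660. -76.   5.]
scene jar_mid 0.64 [277. 230.] [558.  69.  40.]
scene bottle_mid 0.82 [140. 294.] [ 579. -382.   84.]
{'t': 1.0, 'joints': array([-1.44459834e+00,  4.90900195e-01,  1.55888841e+00,  3.86402908e-06,
        1.09170613e+00, -1.05609895e-01]), 'qvel': array([-0.00335796, -0.0001642 ,  0.0005485 , -0.00055805, -0.00093599,
       -0.00127182]), 'tau': array([ 2.68258664e-04, -6.12470913e+01, -2.58429998e+01,  6.93758111e-02,
        4.45128616e-02, -1.59140950e-05]), 'eef_pos': array([ 143.6044159 , -608.29296445,  292.26481789]), 'tcp_rot': array([3.14149492e+00, 6.91178250e-06, 2.31806100e-01]), 'ft_force': array([-0.45158435, -0.19218032,  0.06127418]), 'moment': array([-0.01633246, -0.04363503, -0.05562663]), 'grip_force': 0.0, 'opening': 1.0029889283376872}
```

View pics/top1.png

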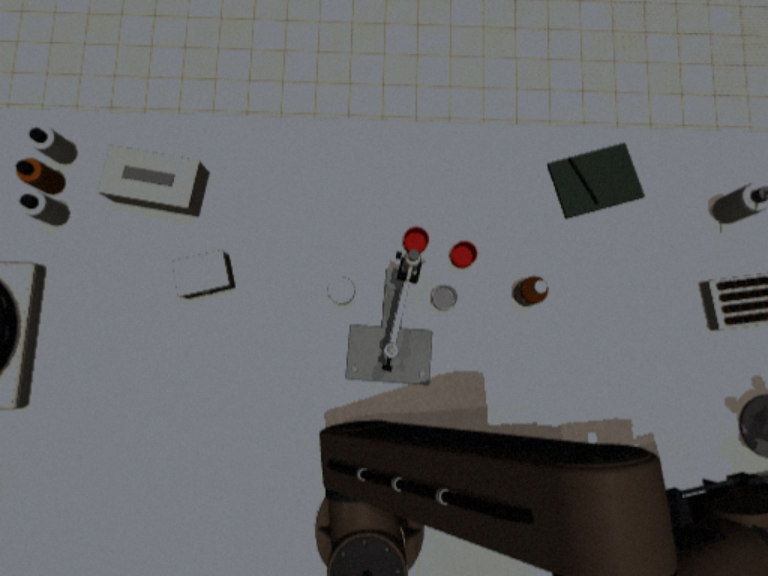

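View pics/scene1.png

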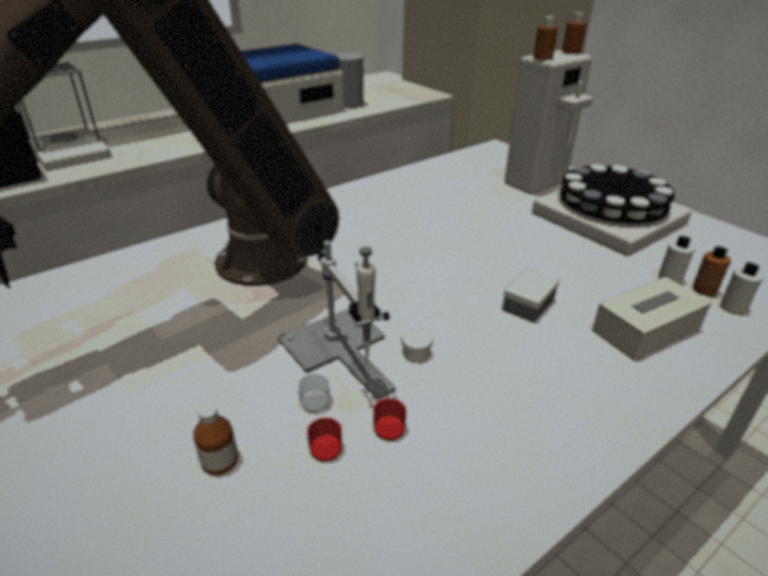

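The three cup-like things in the top picture (1.5x pixels) are glass at (444,298), red at (415,238) and red at (463,254). The clear glass one beside the foot fits the discard cup, since red ones are excluded. The jar is at (341,290) and the stand rod at (390,350). The pipette and button are at about (412,258). I'll confirm the cup in an enlarged crop and measure from depth.

Run:
```python
from h import *
c=shot("top"); im=c["color"][...,::-1]
cv2.imwrite("pics/crop1.png",cv2.resize(im[145:260,225:325],None,fx=5,fy=5,interpolation=cv2.INTER_CUBIC))
d=shot("scene"); im=d["color"][...,::-1]
cv2.imwrite("pics/crop2.png",cv2.resize(im[150:290,180:300],None,fx=4,fy=4,interpolation=cv2.INTER_CUBIC))
for n,c in (("top",c),("scene",d)):
    P=np.array([world(c,u,v,win=0) if c["z_map"][v,u]>0 else [0,0,-9] for v in range(130,300) for u in range(180,330)])
    m=(abs(P[:,0]-480)<170)&(abs(P[:,1]+70)<130)
    P=P[m]
    for lo,hi in ((180,195),(195,215),(215,240),(240,265),(265,290),(290,305),(305,320),(320,345)):
        q=P[(P[:,2]>lo)&(P[:,2]<hi)]
        if len(q): print(n,lo,hi,len(q),np.round(q.min(0)),np.round(q.max(0)),np.round(np.median(q,0),1))
    print(np.array(c["world_to_cam"]).round(2).tolist(),c["camera_matrix"])
```

```text
top 180 195 14 [ 368. -104.  182.] [597. -21. 195.] [547.  -58.3 192.2]
top 195 215 385 [ 361. -104.  196.] [609. -21. 214.] [493.7 -51.5 204.5]
top 215 240 10 [564. -85. 215.] [574. -58. 235.] [566.  -64.8 228.4]
top 240 265 23 [397. -82. 241.] [575. -31. 262.] [402.8 -40.2 248.3]
top 265 290 44 [539. -88. 267.] [590. -56. 290.] [561.5 -65.3 285. ]
top 290 305 45 [546. -84. 290.] [586. -58. 298.] [570.9 -69.7 293.1]
top 320 345 43 [568. -82. 324.] [585. -62. 330.] [576.8 -70.7 326.5]
[[0.03, -1.0, 0.02, -44.52], [0.99, 0.03, 0.16, -570.99], [-0.16, 0.01, 0.99, -1222.59], [0.0, 0.0, 0.0, 1.0]] [[353.89710858   0.         258.49943816]
 [  0.         353.89710858 185.89396187]
 [  0.           0.           1.        ]]
scene 180 195 115 [ 366. -105.  180.] [609. -37. 195.] [505.6 -57.3 191.1]
scene 195 215 426 [ 358. -105.  195.] [610. -22. 215.] [531.4 -58.1 203.8]
scene 215 240 123 [398. -87. 215.] [595. -31. 240.] [584.4 -76.3 226.7]
scene 240 265 114 [398. -88. 240.] [595. -34. 264.] [587.5 -78.2 250.4]
scene 265 290 123 [540. -89. 265.] [594. -58. 290.] [587.5 -79.8 279.7]
scene 290 305 71 [567. -87. 290.] [594. -60. 305.] [581.3 -75.7 294. ]
scene 305 320 14 [569. -79. 307.] [586. -66. 320.] [581.3 -75.5 313.2]
scene 320 345 47 [567. -82. 320.] [589. -64. 329.] [580.4 -74.9 326.3]
[[0.61, 0.79, 0.0, -315.43], [-0.45, 0.34, 0.83, 81.4], [0.66, -0.5, 0.56, -1493.85], [0.0, 0.0, 0.0, 1.0]] [[366.75693571   0.         251.81408069]
 [  0.         366.75693571 193.56470965]
 [  0.           0.           1.        ]]
```

View pics/crop1.png

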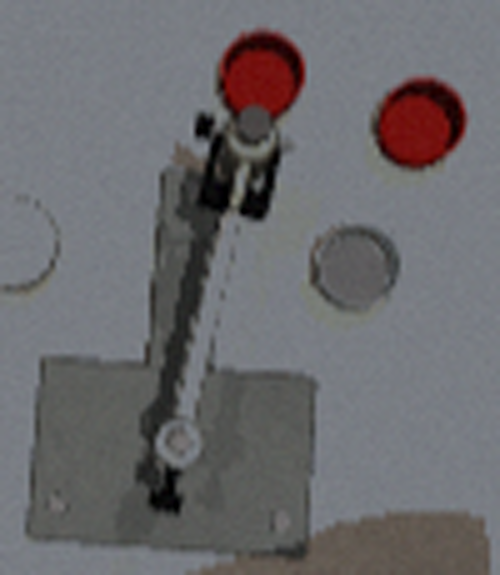

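View pics/crop2.png

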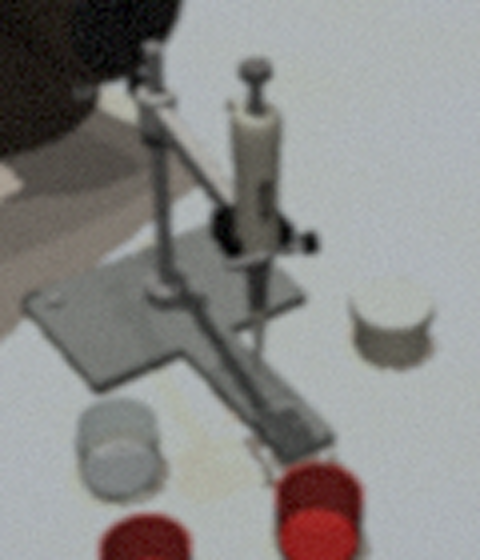

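The crops confirm the clear glass cup, at top crop px (355,267), and the rod top at (180,438). The button is at (254,122), and the jar is on the other side.

Run:
```python
from h import *
c=shot("top");d=shot("scene")
f=lambda x,y,x0,y0,s:(x0+(x+.5)/s-.5,y0+(y+.5)/s-.5)
print("rod top",world(c,*f(179,437,225,145,5),z=249), "scene", world(d,*f(152,47,180,150,4),z=249))
print("button top",world(c,*f(254,122,225,145,5),z=327), "scene", world(d,*f(256,68,180,150,4),z=326))
print("cup top",world(c,*f(355,267,225,145,5),z=48),world(c,*f(355,267,225,145,5),z=20),"scene",world(d,*f(118,430,180,150,4),z=48),world(d,*f(122,470,180,150,4),z=0))
print("jar",world(c,*f(15,243,225,145,5),z=43))
R=world(c,*f(179,437,225,145,5),z=249);B=world(c,*f(254,122,225,145,5),z=327);C=world(c,*f(355,267,225,145,5),z=48)
for P in(B,C): print(np.linalg.norm((P-R)[:2]),np.degrees(np.arctan2(*(P-R)[1::-1])))
```

```text
rod top [402.65199804 -35.60261514 249.        ] scene [401.8095404  -36.69657927 249.        ]
button top [576.49684557 -71.56730096 327.        ] scene [579.70436449 -72.26330422 326.        ]
cup top [ 531.68702269 -162.17320924   48.        ] [ 535.2379845  -165.50392716   20.        ] scene [ 540.23839087 -166.68519351   48.        ] [ 5.32983673e+02 -1.62305109e+02  1.13686838e-13]
jar [542.78841402  80.66785633  43.        ]
177.52602524078932 -11.688353490626435
180.74886687497286 -44.44759784784176
```

Request:
jog_arm(motion=[[0, 0, 8.27, 0, 0, -46, 0], [0, 0, 8.27, 0, 0, -46, 0], [0, 0, 8.27, 0, 0, -46, 0], [0, 0, 0, 43, -39, 0, 0], [0, 0, 0, 43, -39, 0, 0], [0, 0, 0, 43, -39, 0, 0], [0, 0, 0, 43, -39, 0, 0], [0, 0, 0, 43, -39, 0, 0], [0, 0, 0, 43, -39, 0, 0], [0, 0, 0, 43, -39, 0, 0]])

```text
t: 2.45
eef_pos: [494.6, -399.7, 430.4]
tcp_rot: [3.141, -0.0, -0.201]
ft_force: [-0.3, -0.3, 0.2]
opening: 0.026
grip_force: 0.0
```

Request:
jog_arm(motion=[[0, 0, 0, -9, -43, 0, 0], [0, 0, 0, -9, -43, 0, 0], [0, 0, 0, -9, -43, 0, 0], [0, 0, 0, -9, -43, 0, 0], [0, 0, 0, -9, -43, 0, 0], [0, 0, 0, -9, -43, 0, 0], [0, 0, 0, -9, -43, 0, 0], [0, 0, 0, -9, -43, 0, 0], [0, 0, 0, -6, -39.5, 0, 0], [0, 0, 0, 0, 0, 0, 0]])

```text
t: 3.7
eef_pos: [493.1, -7.6, 430.4]
tcp_rot: [-3.141, -0.0, -0.198]
ft_force: [0.6, 0.7, 0.2]
opening: 0.007
grip_force: 0.0
```

Request:
jog_arm(motion=[[0, 0, 0, 0, 0, 40, 0], [0, 0, 0, 0, 0, 40, 0], [0, 0, 0, 0, 0, 40, 0], [0, 0, 0, 0, 0, 40, 0], [0, 0, 0, 0, 0, 0, 0]])

```text
t: 4.32
eef_pos: [492.7, -10.2, 268.5]
tcp_rot: [3.141, 0.005, -0.202]
ft_force: [-0.9, -0.8, 0.1]
opening: 0.006
grip_force: 0.0
```

Run:
```python
from h import *
c=shot("scene"); im=c["color"][...,::-1]
cv2.imwrite("pics/s2.png",cv2.resize(im[100:300,140:340],None,fx=3,fy=3,interpolation=cv2.INTER_CUBIC))
```

```text
(no output)
```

View pics/s2.png

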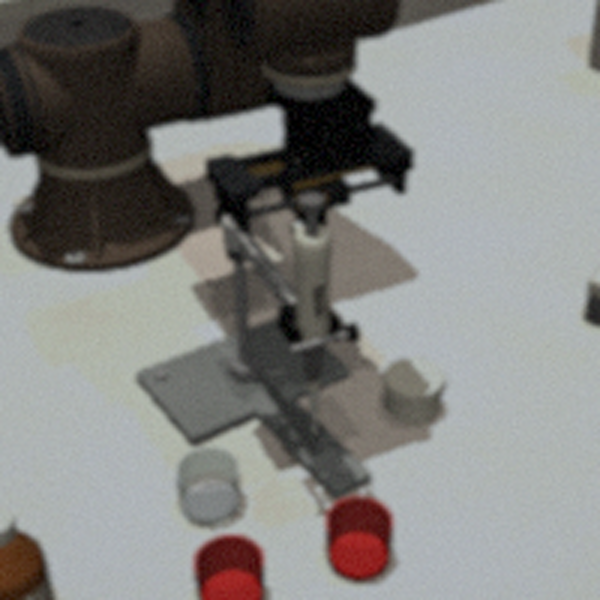

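The gripper is clear of the pipette, with its body above the bar and the fingers on the jar side. Next I push the bar round.

Request:
jog_arm(motion=[[0, 0, 0, 1, 12, 0, 0], [0, 0, 0, 0, 12, 0, 0], [0, 0, 4, 1, 5.9, 0, 0], [0, 0, 4, 1, 5.9, 0, 0], [0, 0, 4, 1, 5.9, 0, 0], [0, 0, 4, 1, 5.9, 0, 0], [0, 0, 0, 0, 0, 0, 0]])

```text
t: 5.25
eef_pos: [486.2, -57.8, 271.0]
tcp_rot: [-3.141, -0.002, -0.481]
ft_force: [0.6, -0.3, 0.0]
opening: 0.006
grip_force: 0.1
```

```bash
cat > m.py <<'E'
from h import *
R=np.array([402.3,-36.2]);C=np.array([534.,-164.])
def meas():
    for n in("top","scene"):
        c=shot(n)
        # button disc: points z 318..334 within 150..215 of the rod
        us=[world(c,u,v,win=0) for v in range(110,260) for u in range(180,330) if c["z_map"][v,u]>0]
        P=np.array(us);r=np.linalg.norm(P[:,:2]-R,axis=1)
        for lo,hi in((318,335),(288,300)):
            q=P[(P[:,2]>lo)&(P[:,2]<hi)&(r>150)&(r<215)]
            if len(q):
                m=(q.min(0)+q.max(0))/2;e=m[:2]-R
                print(n,lo,len(q),np.round(m,1),"top z",np.round(np.median(q[:,2]),1),"r",np.linalg.norm(e).round(1),"ang",np.degrees(np.arctan2(e[1],e[0])).round(2))
    s=env.state();print(s["t"],s["eef_pos"],s["tcp_rot"],s["ft_force"])
E
python3 -c "from m import *;meas()"
```

```text
top 318 46 [ 565.3 -108.9  324.2] top z 325.8 r 178.5 ang -24.04
top 288 34 [ 567.2 -109.1  293. ] top z 294.4 r 180.3 ang -23.85
scene 318 50 [ 566.4 -110.   323.8] top z 326.2 r 180.0 ang -24.21
scene 288 92 [560.4 -60.7 294. ] top z 293.7 r 160.0 ang -8.83
5.35 [486.18158064 -57.37498207 270.68886306] [ 3.14159195e+00 -8.22394264e-04 -4.79419174e-01] [-0.4244198  -0.34227941 -0.45311617]
```

Request:
jog_arm(motion=[[0, 0, 4, 1, 5.9, 0, 0], [0, 0, 4, 1, 5.9, 0, 0], [0, 0, 4, 1, 5.9, 0, 0], [0, 0, 4, 1, 5.9, 0, 0], [0, 0, 3, 1, 5, 0, 0], [0, 0, 0, 0, 0, 0, 0]])

```text
t: 6.1
eef_pos: [473.8, -83.3, 270.4]
tcp_rot: [-3.141, -0.0, -0.811]
ft_force: [0.7, 0.3, 0.6]
opening: 0.005
grip_force: 0.2
```

```bash
python3 -c "from m import *;meas()"
```

```text
top 318 37 [ 533.7 -157.6  324.8] top z 326.3 r 178.9 ang -42.73
top 288 10 [ 542.  -151.3  293.1] top z 291.7 r 181.0 ang -39.48
scene 318 50 [ 534.7 -159.4  323.9] top z 326.3 r 180.8 ang -42.93
scene 288 96 [ 538.2 -109.9  294. ] top z 293.7 r 154.6 ang -28.47
6.2 [473.77568471 -83.04846467 270.30559938] [ 3.14137844e+00 -3.76562521e-05 -8.10254653e-01] [0.22016789 0.37202208 0.23365578]
```

Request:
jog_arm(motion=[[0, 0, 0, 0, 2, 0, 0], [0, 0, 0, 0, 0, 0, 0]])

```text
t: 6.45
eef_pos: [472.5, -84.4, 270.3]
tcp_rot: [-3.141, -0.0, -0.811]
ft_force: [2.2, 0.6, 0.0]
opening: 0.007
grip_force: 1.0
```

Run:
```python
from m import *
meas()
c=shot("scene"); im=c["color"][...,::-1]
cv2.imwrite("pics/s3.png",cv2.resize(im[150:290,150:290],None,fx=4,fy=4,interpolation=cv2.INTER_CUBIC))
```

```text
top 318 38 [ 531.  -159.6  325.1] top z 326.5 r 178.3 ang -43.79
top 288 12 [ 537.7 -160.   292.4] top z 293.2 r 183.5 ang -42.45
scene 318 51 [ 531.5 -161.2  323.3] top z 326.0 r 179.7 ang -44.06
scene 288 93 [ 535.8 -112.6  293.6] top z 293.8 r 153.8 ang -29.8
6.55 [472.47004668 -84.42402616 270.28784368] [-3.14148776e+00 -3.79404761e-04 -8.11662231e-01] [ 1.74388637  0.70258287 -0.18993247]
```

View pics/s3.png

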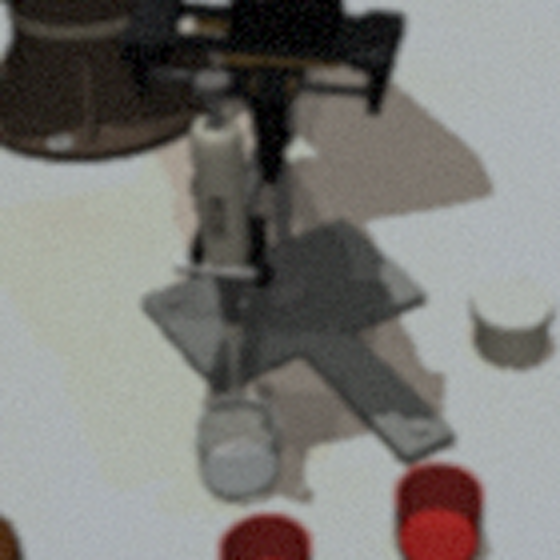

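The tip now hangs over the glass cup: in the crop its point is at (232,385), just above the mouth at (238,410). I'll back off, rise and go above the button.

Request:
jog_arm(motion=[[0, 0, 0, 0, -15, 0, 0], [0, 0, 0, 0, -15, 0, 0], [0, 0, 0, 0, 0, -40, 0], [0, 0, 0, 0, 0, -40, 0], [0, 0, 0, 0, 0, -40, 0], [0, 0, 0, 0, 0, -40, 0], [0, 0, 0, 32, 13, 0, 0], [0, 0, 0, 32, 13, 0, 0], [0, 0, 0, 32, 13, 0, 0], [0, 0, 0, 0, 0, 0, 0]])

```text
t: 7.85
eef_pos: [532.9, -161.3, 429.4]
tcp_rot: [3.141, 0.001, -0.813]
ft_force: [-0.2, -0.2, -0.5]
opening: 0.007
grip_force: 0.0
```

```bash
python3 -c "
from m import *
meas();print(env.nose_length)"
```

```text
scene 318 50 [ 530.9 -160.8  323.7] top z 326.1 r 179.1 ang -44.1
scene 288 77 [ 533.8 -161.5  293.6] top z 293.6 r 181.6 ang -43.63
7.95 [ 532.14172849 -159.67092475  429.83121026] [ 3.14123844e+00  9.60556891e-04 -8.12064970e-01] [-1.18966324  1.50403266 -0.20419098]
77.60000000000001
```

Request:
jog_arm(motion=[[0, 0, 0, 0, 0, 10, 0], [0, 0, 0, 0, 0, 10, 0], [0, 0, 0, 0, 0, 3, 0], [0, 0, 0, 0, 0, 2, 0], [0, 0, 0, 0, 0, 2, 0], [0, 0, 0, 0, 0, 0, 0]])

```text
t: 8.7
eef_pos: [531.9, -160.3, 403.4]
tcp_rot: [-3.141, -0.0, -0.812]
ft_force: [0.6, -0.0, 1.3]
opening: 0.005
grip_force: 0.8
```

Request:
jog_arm(motion=[[0, 0, 0, 0, 0, 2, 0], [0, 0, 0, 0, 0, 1, 0], [0, 0, 0, 0, 0, 0, 0]])

```text
t: 9.07
eef_pos: [531.9, -160.3, 400.3]
tcp_rot: [-3.142, -0.0, -0.812]
ft_force: [0.2, 0.5, 3.0]
opening: 0.006
grip_force: 1.2
```

Request:
jog_arm(motion=[[0, 0, 0, 0, 0, 2, 0], [0, 0, 0, 0, 0, 1, 0], [0, 0, 0, 0, 0, 0, 0]])

```text
t: 9.45
eef_pos: [531.9, -160.3, 397.2]
tcp_rot: [3.142, -0.0, -0.812]
ft_force: [0.0, 0.2, 2.9]
opening: 0.006
grip_force: 1.5
```

Request:
jog_arm(motion=[[0, 0, 0, 0, 0, 1, 0], [0, 0, 0, 0, 0, 1, 0], [0, 0, 0, 0, 0, 0, 0]])

```text
t: 9.82
eef_pos: [531.9, -160.3, 395.2]
tcp_rot: [3.142, -0.0, -0.812]
ft_force: [0.8, -0.3, 3.6]
opening: 0.005
grip_force: 1.8
```

Request:
jog_arm(motion=[[0, 0, 0, 0, 0, 1, 0], [0, 0, 0, 0, 0, 0, 0]])

```text
t: 10.07
eef_pos: [531.9, -160.3, 394.2]
tcp_rot: [3.142, -0.0, -0.812]
ft_force: [0.3, 0.8, 3.9]
opening: 0.005
grip_force: 1.9
```

Request:
jog_arm(motion=[[0, 0, 0, 0, 0, 1, 0], [0, 0, 0, 0, 0, 0, 0]])

```text
t: 10.32
eef_pos: [532.0, -160.3, 393.6]
tcp_rot: [-3.141, -0.001, -0.812]
ft_force: [-0.0, 0.4, 6.4]
opening: 0.004
grip_force: 3.4
```

Request:
jog_arm(motion=[[0, 0, 0, 0, 0, 1, 0], [0, 0, 0, 0, 0, 0, 0]])

```text
t: 10.58
eef_pos: [532.0, -160.4, 392.7]
tcp_rot: [-3.141, -0.001, -0.812]
ft_force: [0.1, 0.1, 7.1]
opening: 0.006
grip_force: 3.8
```

Request:
jog_arm(motion=[[0, 0, 0, 0, 0, 1, 0], [0, 0, 0, 0, 0, 1, 0], [0, 0, 0, 0, 0, 0, 0]])

```text
t: 10.95
eef_pos: [532.0, -160.4, 391.0]
tcp_rot: [-3.141, -0.001, -0.812]
ft_force: [-0.4, 0.1, 8.6]
opening: 0.004
grip_force: 4.6
```

Request:
jog_arm(motion=[[0, 0, 0, 0, 0, 1, 0], [0, 0, 0, 0, 0, 0, 0]])

```text
t: 11.2
eef_pos: [532.0, -160.4, 390.0]
tcp_rot: [-3.141, -0.001, -0.812]
ft_force: [0.2, 0.8, 10.5]
opening: 0.005
grip_force: 4.9
```

Request:
jog_arm(motion=[[0, 0, 0, 0, 0, 0.5, 0], [0, 0, 0, 0, 0, 0, 0]])

```text
t: 11.45
eef_pos: [532.0, -160.4, 389.6]
tcp_rot: [-3.141, -0.002, -0.812]
ft_force: [-0.6, 0.1, 9.5]
opening: 0.006
grip_force: 5.0
```

Request:
jog_arm(motion=[[0, 0, 0, 0, 0, 0.5, 0], [0, 0, 0, 0, 0, 0, 0]])

```text
t: 11.7
eef_pos: [532.0, -160.4, 389.1]
tcp_rot: [-3.141, -0.002, -0.812]
ft_force: [0.4, -0.2, 10.2]
opening: 0.007
grip_force: 5.2
```

Request:
jog_arm(motion=[[0, 0, 0, 0, 0, 0.5, 0], [0, 0, 0, 0, 0, 0, 0]])

```text
t: 11.95
eef_pos: [532.1, -160.4, 388.9]
tcp_rot: [-3.141, -0.002, -0.812]
ft_force: [-0.3, 0.0, 12.2]
opening: 0.001
grip_force: 6.1
```

Request:
jog_arm(motion=[[0, 0, 0, 0, 0, 0.2, 0], [0, 0, 0, 0, 0, 0, 0]])

```text
t: 12.2
eef_pos: [532.1, -160.4, 388.9]
tcp_rot: [-3.141, -0.002, -0.812]
ft_force: [-1.7, 0.5, 13.8]
opening: 0.001
grip_force: 6.7
```

Run:
```python
from h import *
for i in range(3): 
  c=shot("scene");print(env.state()["ft_force"],env.state()["eef_pos"])
im=c["color"][...,::-1]
cv2.imwrite("pics/s4.png",cv2.resize(im[190:290,170:270],None,fx=6,fy=6,interpolation=cv2.INTER_CUBIC))
```

```text
[-1.08825307  0.22348182 13.36369579] [ 532.09178316 -160.38401883  388.88846486]
[-0.79864484  2.19323877 13.57118229] [ 532.07266063 -160.37605604  388.89680385]
[ 0.15104969  0.93576275 13.33595548] [ 532.07802527 -160.39425088  388.87856663]
```

View pics/s4.png

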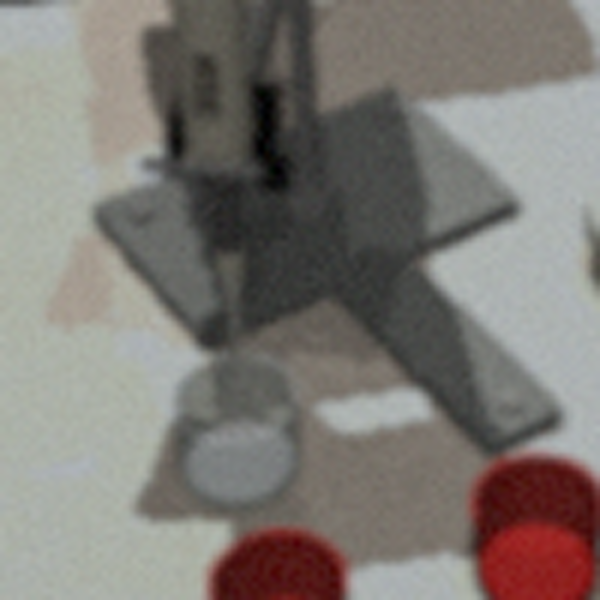

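The force rises without motion at 13.5 N, but the tip still seems to hang at crop (232,290). I'll push slightly more, well under 24 N.

Request:
jog_arm(motion=[[0, 0, 0, 0, 0, 0.2, 0], [0, 0, 0, 0, 0, 0, 0]])

```text
t: 12.6
eef_pos: [532.1, -160.4, 388.9]
tcp_rot: [-3.141, -0.003, -0.812]
ft_force: [-0.8, 0.8, 14.8]
opening: 0.008
grip_force: 7.3
```

Run:
```python
from h import *
c=shot("scene");print(env.state()["ft_force"],env.state()["eef_pos"])
im=c["color"][...,::-1]
old=cv2.imread("pics/s4.png");new=cv2.resize(im[190:290,170:270],None,fx=6,fy=6,interpolation=cv2.INTER_CUBIC)
cv2.imwrite("pics/s5.png",np.hstack([old[150:550,80:400],new[150:550,80:400]]))
```

```text
[-0.58282352  1.57543398 14.6650031 ] [ 532.11371136 -160.40226091  388.85196602]
```

View pics/s5.png

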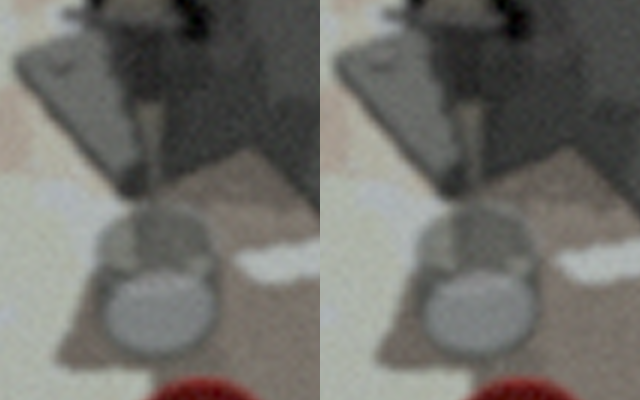

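Request:
jog_arm(motion=[[0, 0, 0, 0, 0, 0.3, 0], [0, 0, 0, 0, 0, 0, 0]])

```text
t: 12.9
eef_pos: [532.1, -160.4, 388.8]
tcp_rot: [-3.14, -0.003, -0.812]
ft_force: [-2.3, 0.7, 15.4]
opening: 0.003
grip_force: 8.2
```

```bash
cat > d.py <<'E'
from h import *
import sys
c=shot("scene");print(env.state()["ft_force"],env.state()["eef_pos"])
im=c["color"][...,::-1]
new=cv2.resize(im[190:290,170:270],None,fx=6,fy=6,interpolation=cv2.INTER_CUBIC)
old=cv2.imread("pics/s4.png")
a=old[230:350,190:280].astype(float);b=new[230:350,190:280].astype(float)
print("tip-region diff",abs(a-b).mean(), "ref",abs(old[400:520,420:510].astype(float)-new[400:520,420:510]).mean())
cv2.imwrite(sys.argv[1],new[150:550,80:400])
E
python3 d.py pics/s6.png
```

```text
[-1.48304349  0.52490051 16.76312694] [ 532.12572357 -160.42154295  388.78685826]
tip-region diff 2.6380864197530864 ref 2.574969135802469
```

Request:
jog_arm(motion=[[0, 0, 0, 0, 0, 0.4, 0], [0, 0, 0, 0, 0, 0, 0], [0, 0, 0, 0, 0, 0, 0]])

```text
t: 13.32
eef_pos: [532.2, -160.4, 388.8]
tcp_rot: [-3.14, -0.004, -0.812]
ft_force: [-1.8, -0.1, 19.6]
opening: 0.003
grip_force: 9.3
```

```bash
python3 d.py pics/s6.png
```

```text
[-1.2539047   0.73192858 17.54910324] [ 532.20246712 -160.41070296  388.73158699]
tip-region diff 2.649259259259259 ref 2.633796296296296
```

Run:
```python
from h import *
c=shot("scene");im=c["color"][...,::-1]
for z in (128.5,101,73.5,48,20,0): print(z,pix(c,[532,-161,z]).round(1))
old=cv2.imread("pics/s3.png");new=cv2.resize(im[150:290,150:290],None,fx=4,fy=4,interpolation=cv2.INTER_CUBIC)
f=lambda a:cv2.resize(a[180:500,160:320],None,fx=1.8,fy=1.8)
cv2.imwrite("pics/s7.png",np.clip(np.hstack([f(old),f(new)])*1.3,0,255))
```

```text
128.5 [207.4 232.8]
101 [208.1 240.5]
73.5 [208.7 247.9]
48 [209.3 254.6]
20 [209.9 261.8]
0 [210.3 266.7][ WARN:0@1.070] global loadsave.cpp:1063 imwrite_ Unsupported depth image for selected encoder is fallbacked to CV_8U.
```

View pics/s7.png

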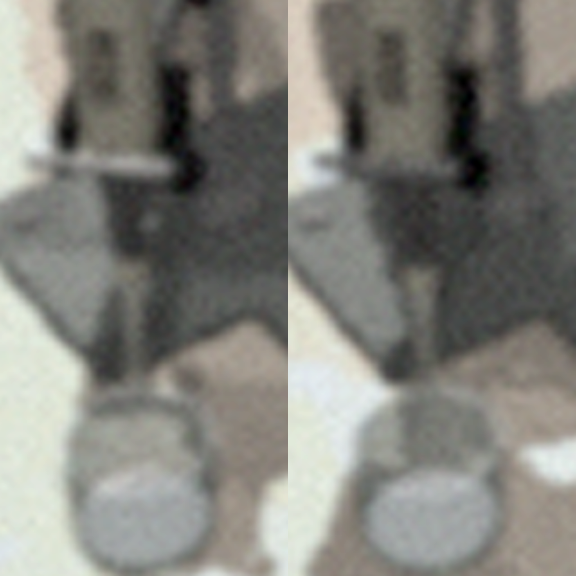

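Request:
jog_arm(motion=[[0, 0, 0, 0, 0, 0.2, 0], [0, 0, 0, 0, 0, 0, 0], [0, 0, 0, 0, 0, 0, 0], [0, 0, 0, 0, 0, 0, 0], [0, 0, 0, 0, 0, 0, 0], [0, 0, 0, 0, 0, 0, 0]])

```text
t: 14.18
eef_pos: [532.2, -160.4, 388.7]
tcp_rot: [-3.14, -0.004, -0.812]
ft_force: [-1.2, 0.8, 20.0]
opening: 0.005
grip_force: 9.8
```

```bash
cat > tip.py <<'E'
from h import *
# brightness along the tip's axis, tip column minus local sides; also compared to pics/s3.png (before)
c=shot("scene");now=c["color"][...,::-1].astype(float).mean(2)
old=cv2.resize(cv2.imread("pics/s3.png"),(140,140),interpolation=cv2.INTER_AREA).astype(float).mean(2)
g=lambda im,r,u:im[r,u-1:u+2].mean()
for r in range(224,268,2):
    print(r,[round(g(old,r-150,u-150)) for u in(202,205,208,211,214)],[round(g(now,r,u)) for u in(202,205,208,211,214)])
print(env.state()["ft_force"],env.state()["eef_pos"], env.recognise("scene","tip_mid"))
E
python3 tip.py
```

```text
224 [102, 61, 41, 54, 47] [60, 45, 45, 49, 49]
226 [100, 61, 44, 60, 47] [66, 43, 41, 46, 48]
228 [93, 65, 39, 47, 45] [82, 48, 39, 45, 47]
230 [106, 85, 50, 47, 47] [95, 52, 38, 43, 47]
232 [110, 98, 84, 56, 50] [93, 65, 69, 53, 53]
234 [111, 94, 84, 62, 53] [102, 77, 86, 52, 53]
236 [106, 75, 81, 57, 57] [103, 85, 83, 52, 53]
238 [98, 66, 76, 48, 56] [102, 86, 77, 54, 55]
240 [95, 60, 71, 47, 56] [104, 92, 73, 51, 58]
242 [76, 49, 66, 51, 57] [93, 70, 68, 55, 53]
244 [68, 47, 64, 54, 81] [79, 55, 70, 58, 77]
246 [95, 47, 71, 87, 94] [103, 50, 69, 85, 95]
248 [108, 77, 90, 110, 104] [154, 95, 89, 105, 101]
250 [109, 90, 87, 96, 105] [168, 118, 90, 98, 106]
252 [107, 93, 99, 105, 92] [135, 98, 88, 94, 91]
254 [116, 122, 119, 123, 113] [119, 102, 89, 93, 94]
256 [112, 120, 120, 121, 114] [115, 101, 91, 91, 93]
258 [117, 117, 117, 120, 120] [112, 108, 89, 89, 105]
260 [114, 123, 134, 133, 121] [87, 95, 113, 117, 114]
262 [116, 148, 139, 137, 134] [96, 127, 136, 138, 136]
264 [118, 132, 131, 129, 125] [109, 129, 132, 130, 126]
266 [120, 126, 124, 124, 125] [118, 127, 128, 127, 125]
[-1.81851401  1.17163366 20.3058831 ] [ 532.20552829 -160.43926844  388.67265045] []
```

Request:
jog_arm(motion=[[0, 0, 0, 0, 0, -2, 0], [0, 0, 0, 0, 0, -3, 0], [0, 0, 0, 0, 0, -6, 0], [0, 0, 0, 0, 0, -7, 0], [0, 0, 0, 0, 0, -10, 0], [0, 0, 0, 0, 0, 0, 0]])

```text
t: 15.02
eef_pos: [532.0, -160.4, 415.0]
tcp_rot: [-3.141, -0.001, -0.812]
ft_force: [0.1, -0.6, 0.9]
opening: 0.005
grip_force: 0.0
```

```bash
python3 tip.py; python3 -c "from m import *;meas()"
```

```text
224 [102, 61, 41, 54, 47] [66, 46, 41, 52, 49]
226 [100, 61, 44, 60, 47] [77, 42, 41, 48, 46]
228 [93, 65, 39, 47, 45] [84, 46, 42, 44, 49]
230 [106, 85, 50, 47, 47] [97, 55, 48, 46, 46]
232 [110, 98, 84, 56, 50] [101, 75, 82, 53, 53]
234 [111, 94, 84, 62, 53] [103, 79, 70, 54, 53]
236 [106, 75, 81, 57, 57] [103, 87, 80, 53, 53]
238 [98, 66, 76, 48, 56] [101, 90, 77, 52, 55]
240 [95, 60, 71, 47, 56] [101, 97, 77, 55, 56]
242 [76, 49, 66, 51, 57] [95, 70, 67, 59, 53]
244 [68, 47, 64, 54, 81] [87, 59, 65, 57, 73]
246 [95, 47, 71, 87, 94] [105, 50, 67, 85, 92]
248 [108, 77, 90, 110, 104] [154, 94, 87, 99, 101]
250 [109, 90, 87, 96, 105] [166, 115, 90, 94, 106]
252 [107, 93, 99, 105, 92] [131, 101, 87, 90, 89]
254 [116, 122, 119, 123, 113] [118, 106, 87, 93, 93]
256 [112, 120, 120, 121, 114] [116, 112, 93, 92, 95]
258 [117, 117, 117, 120, 120] [113, 116, 94, 91, 97]
260 [114, 123, 134, 133, 121] [86, 96, 112, 118, 109]
262 [116, 148, 139, 137, 134] [96, 126, 135, 136, 139]
264 [118, 132, 131, 129, 125] [107, 130, 131, 129, 125]
266 [120, 126, 124, 124, 125] [117, 126, 127, 125, 125]
[-0.05263958  0.13068339 -0.34490516] [ 531.86451468 -160.30408832  414.47034622] []
scene 318 47 [ 532.7 -160.8  323.9] top z 326.2 r 180.4 ang -43.69
scene 288 78 [ 530.  -158.   293.2] top z 293.4 r 176.5 ang -43.65
15.225 [ 531.80127686 -160.30227051  414.024845  ] [ 3.14123802e+00  5.77630065e-04 -8.12114196e-01] [ 0.0373222  -0.0982574   0.09881703]
```

Run:
```python
from h import *
im=np.mean([shot("scene")["color"][190:275,185:240,::-1].astype(float) for _ in range(8)],0)
np.save("avg1.npy",im)
old=cv2.resize(cv2.imread("pics/s3.png"),(140,140),interpolation=cv2.INTER_AREA)[40:125,35:90].astype(float)
f=lambda a:cv2.resize(np.clip(a*1.6,0,255).astype(np.uint8),None,fx=7,fy=7,interpolation=cv2.INTER_CUBIC)
cv2.imwrite("pics/s8.png",np.hstack([f(old),f(im)]))
```

```text
(no output)
```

View pics/s8.png

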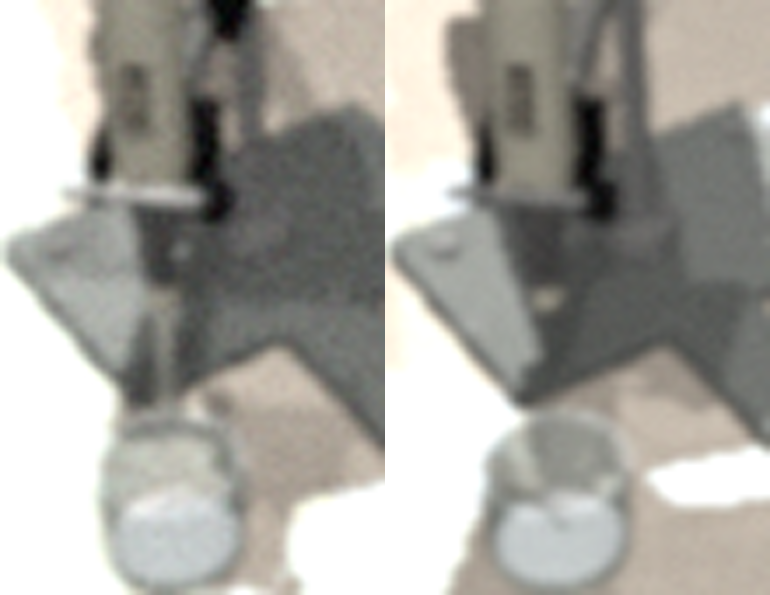

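The averaged crop shows that the tip has dropped. Only the short nozzle is left at (548,298), and a pale streak leans inside the cup from (520,450) to (560,520). I'll retreat upward and check for change by number.

Request:
jog_arm(motion=[[0, 0, 0, 0, 0, -20, 0], [0, 0, 0, 0, 0, -20, 0], [0, 0, 0, 0, 0, 0, 0], [0, 0, 0, 0, 0, 0, 0], [0, 0, 0, 0, 0, 0, 0], [0, 0, 0, 0, 0, 0, 0], [0, 0, 0, 0, 0, 0, 0], [0, 0, 0, 0, 0, 0, 0]])

```text
t: 16.62
eef_pos: [531.9, -160.3, 454.3]
tcp_rot: [3.142, 0.0, -0.812]
ft_force: [0.3, -0.8, -0.1]
opening: 0.0
grip_force: 0.0
```

Run:
```python
from m import *
c=shot("scene");g=c["color"].astype(float).mean(2)
o=np.load("avg1.npy").mean(2)
for r in range(230,268,3): print(r,[(round(o[r-190,u-186:u-183].mean()),round(g[r,u-1:u+2].mean())) for u in(202,205,208,211,214)])
meas()
for t in("cup_rim","tip_mid"):print(t,[(np.round(x["location"]),round(x["score"],2)) for x in env.recognise("scene",t)])
```

```text
230 [(96, 102), (55, 64), (48, 49), (47, 48), (48, 48)]
233 [(103, 103), (77, 88), (78, 77), (48, 50), (54, 51)]
236 [(103, 104), (83, 92), (46, 49), (46, 47), (53, 55)]
239 [(101, 100), (94, 99), (51, 63), (47, 48), (54, 54)]
242 [(95, 107), (71, 85), (47, 49), (50, 51), (52, 53)]
245 [(95, 99), (56, 65), (51, 50), (68, 67), (87, 99)]
248 [(154, 153), (92, 98), (90, 90), (103, 104), (100, 102)]
251 [(150, 150), (103, 114), (87, 85), (91, 91), (97, 96)]
254 [(115, 111), (104, 119), (88, 95), (92, 93), (93, 93)]
257 [(97, 91), (108, 111), (90, 99), (91, 89), (94, 93)]
260 [(82, 82), (89, 85), (104, 110), (115, 118), (112, 107)]
263 [(101, 102), (133, 133), (122, 118), (130, 131), (130, 130)]
266 [(119, 120), (126, 125), (126, 125), (124, 123), (125, 123)]
top 318 1 [ 533.9 -160.6  325.6] top z 325.6 r 181.1 ang -43.4
top 288 2 [ 542.1 -152.8  291.4] top z 291.4 r 182.0 ang -39.83
scene 318 50 [ 532.2 -160.8  323.1] top z 326.2 r 180.0 ang -43.81
scene 288 80 [ 530.6 -158.1  293.6] top z 293.2 r 177.0 ang -43.54
16.775 [ 531.88675698 -160.31071129  454.43583698] [ 3.14158393e+00 -1.29107799e-04 -8.12083009e-01] [-0.62575077 -0.08374691  0.16705758]
cup_rim [(array([259., 278.]), 0.97), (array([211., 263.]), 0.9), (array([216., 293.]), 0.7)]
tip_mid [(array([208., 196.]), 0.44)]
```

```bash
python3 -c "
from cell import env
print(env.job_done())"
```

```text
the job is handed in; nothing more can be done
None
```

I swung the stand's arm until the tip hung over the glass cup and pressed the button to the second stop, reaching about 20 N. The tip dropped into the cup only after I released the button. The button came back up, the cup showed no visible shift, and the job is handed in with no verdict returned.

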